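# Close and scan a sample tube

### The arm

A 6-joint arm with a two-finger parallel gripper is mounted at the origin on the work surface. World frame = base frame: x ahead of the robot, y to its left, z up, the work surface at z = 0. Lengths are in mm, angles in rad, forces in N, time in s.
With the tool pointing down it reaches from about 300 to 775 mm from the base axis. Payload 14.6 kg.
Tool frame: the origin (TCP) lies between the finger pads; the fingertips stand manip.nose_length ahead of it and the grasp point (between the pads) lies 11 mm behind it (manip.nose_length is the distance from the TCP to the fingertips, in mm); z points along the fingers, y is the line along which they close (so a half turn about z gives the same grasp; the last joint's range is limited). The gripper opens to 94 mm and grips with 3 to 60 N. Pads are 16 mm wide; open, the fingers measure 119 mm over their backs; the gripper's body (75 mm by 177 mm) begins 78 mm behind the grasp point.
Start: joints at [1.237, 0.3, 1.521, -0, 1.321, -0.067], TCP at [145.003, 530.531, 213.446] pointing down, gripper open.
Joint ranges: [-3.03, 3.03], [-0.79, 2.21], [0.23, 2.52], [-1.04, 4.18], [0, 3.07], [-2.55, 2.55]. Speed limits (rad/s): [2.22, 2.22, 2.57, 3.14, 3.14, 3.14].

### API

Orientations are given as [roll, pitch, yaw] about the fixed x, y, z axes, in that order (R = Rz(yaw) Ry(pitch) Rx(roll)).
In Python, from cell import manip, cams, job gives the robot as it stands.
- The arm moves only by the tool jog_arm, never from a script. Its argument "commands" is a list of rows, each an object of numbers: "dx", "dy", "dz": the shift along the tool's x, y, z each as a share of 40 mm, from -1 to 1; "ax", "ay", "az": the turn, a rotation vector about the tool's x, y, z each as a share of 10 degrees, from -1 to 1; "gripper": the closure, from 0 (fully open) to 1 (shut). A call has 1 to 10 rows; each row shifts and turns the commanded pose from where the row before left it, along the tool's axes as they then stand; what a row does not reach is not made up. A row lasts 1/8 s, in which the tool goes at most 62.5 mm and 10.7 degrees, less where a joint would pass 70% of its speed; a pose out of reach is approached as far as the arm can. A call with a number of a shift or a turn outside -1 to 1 is refused whole. A call with a gripper value outside its range is refused whole. The fingers move at their own pace and stop on an object; "squeeze" is the grip in N (left out, the last holds). Time passes only in rows, so rows that do not move let the fingers close. It gives the time, the measured TCP pose, the force, the opening and the grip force at its end, in the units of the state.
- manip.read_state(): the state, without advancing time (a new reading comes with each control period).
- cams.camera(name): name is "scene" or "top" or "wrist"; returns a dict with "image" (400x640x3 uint8, red, green, blue), "fx", "fy", "cx", "cy" (pixels), "world_to_cam" (4x4, takes a point from world to camera coordinates). Camera axes: x right, y down, z forward; pixel columns grow to the right and rows downward; lengths in mm; the calibration is good to about 2 mm. A picture is of the moment at which its call begins. There is no depth.
- job.sign_off(): hands the job in; it is judged then, once.
The state is a dict: "clock": time; "joints": joint angles; "qd": joint speeds; "effort": joint torques, N m; "eef_pos": TCP position; "eef_rot": TCP orientation; "wrist_force": force on the tool from outside, world axes, zero at the start; "moment": the same for the moment, N m; "finger_gap": finger opening in mm; "finger_force": force on a finger pad.
Only numpy, scipy, OpenCV 4.12 (cv2) and the standard library are available. Lean on these libraries where they do the work, as an engineer would, in place of code of your own. Each camera call takes 0.05 s, during which the arm holds its last target. There are 200 camera calls.

### The job

The blue tube in the slanted rack has been left open: first press its flip cap fully shut. Then take the yellow scanner from its stand, point its window square at the middle of the code label on the blue cap from about 8 cm away and hold it still there for about two seconds, without touching the rack or tubes with it. Last, seat the scanner back in its stand as it was and let go; leave the other caps shut and the cup, carton, gel bottle and amber vial where they stand.

Things in the scene. Friction and masses are not known exactly. Their poses are not given: they have to be found in the camera images.
- cap_blue (a joint): hinge angle of the blue flip cap, rad: 0 = shut flat on its tube, grows as it opens (to 2.3); starts wide open, 1.5 to 2.1, standing up from its hinge on the upper, far side of the tube. The hinge is stiff: the cap stays at any angle and moves with about 2 N at its free edge.
- cap_blue_code (a point): centre of the white 22 mm code label on the outside of the blue cap, a 33 mm disc 7 mm thick with an 8 mm thumb tab at its free edge. Moves with the cap. z: out of the label; x: towards the hinge, 17 mm off; y: hinge axis. With the cap shut the label is 106 mm above the table and faces up and to the rack's front (-x), 40 degrees from vertical.
- cap_blue_hinge (a point): middle of the blue cap's hinge axis, at the upper back rim of its tube, 111 mm above the table. Moves with the rack only; its y axis is the hinge axis, positive turn opens.
- cap_red (a joint): hinge angle of the red flip cap, rad: 0 = shut flat on its tube, grows as it opens (to 2.3); starts shut. The hinge is stiff: the cap stays at any angle and moves with about 2 N at its free edge.
- cap_green (a joint): hinge angle of the green flip cap, rad: 0 = shut flat on its tube, grows as it opens (to 2.3); starts shut. The hinge is stiff: the cap stays at any angle and moves with about 2 N at its free edge.
- rack: white fixed rack, 164 mm wide (y), base from 33 mm before to 83 mm behind its origin, 95 mm high; holds three white tubes 50 mm apart along y, cap colours in any order, leaning 40 degrees to the front (-x). Origin: on the table under the middle tube's rim. Shut caps reach 120 mm high; an open cap stands up to 40 mm above its hinge.
- scanner: hand-held code scanner, yellow bar 130 x 36 x 34 mm (x, y, z) with an angled grey nose at +x whose lower corner hangs 17 mm below the bar; about 160 g. Origin: centre of the bar's underside; x towards the nose, z up when in its stand.
- scanner_grip (a point): on the top face of the scanner's bar over its centre of mass, 12 mm ahead of the bar's middle, 34 mm above its underside; axes as scanner. Grasp the 36 mm width here from above.
- scanner_eye (a point): middle of the dark reading window at the nose's end (86 mm ahead of and 4 mm below the scanner's origin). z axis: the reading beam, which leaves 45 degrees below the bar's forward axis; y as the scanner's y.
- stand_seat (a point): where the scanner's origin rests in its black fixed stand: on the trough's floor, 55 mm above the table. x: the way the nose points, z up. Trough 42 mm wide inside, side walls 8 mm high and 5 mm thick from 75 mm behind to 42 mm ahead of this point; back wall 10 mm high, 70 mm behind. Foot 80 mm wide, from 80 mm behind to 50 mm ahead.
- cup: bystander: mint paper cup, 79 mm across at the rim, 90 mm high, with white syringes standing in it up to 155 mm; beside the rack. Origin: centre of its underside.
- carton: bystander: upright medicine carton 60 x 55 x 85 mm, white with green band; beside the rack. Origin: centre of its underside.
- ampoule: bystander: small amber glass vial with label and metal cap, 26 mm across, 46 mm high; beside the stand. Origin: centre of its underside.
- gel: bystander: blue hand-gel bottle with white cap, 50 mm across, 140 mm high; beside the stand. Origin: centre of its underside.
- tube_blue: the tube with the blue cap, fixed in the rack: 25 mm across, 62 mm long, leaning 40 degrees to the rack's front. Origin: on the table, 100 mm straight below the centre of the tube's rim; axes as the rack.
- tube_red: the tube with the red cap, fixed in the rack: 25 mm across, 62 mm long, leaning 40 degrees to the rack's front. Origin: on the table, 100 mm straight below the centre of the tube's rim; axes as the rack.
- tube_green: the tube with the green cap, fixed in the rack: 25 mm across, 62 mm long, leaning 40 degrees to the rack's front. Origin: on the table, 100 mm straight below the centre of the tube's rim; axes as the rack.

How it is judged:
By the outcome, as a careful person would: the job done as asked, in the order asked, and still so for the second after the job is handed in, with the robot touching nothing.
It also fails if it takes over 66 s, if anything falls off the work surface, if the arm or the gripper's body presses on something with over 40 N, if the wrist force passes 120 N, or if a joint passes its speed limit or range.

## Working session

There is one attempt and no reset: what is moved stays moved. The work goes in short steps, Python scripts to look and compute and a tool call to move; the robot and the scene stay as the last step left them, time stands still between calls to the robot, and variables do not carry over. Pictures are saved under pics/ and viewed, at most 10 in all, crops included, and the job is handed in when it is done.

Besides the shell and the picture viewer there is one more tool, called after "Emit:" by a JSON object that holds its "fn" and its "kwargs", one argument or row to a line. jog_arm: Moves the arm, as the interface text tells. Shift numbers are shares of 40 mm and turn numbers shares of 10 degrees, none past 1 either way. Its arguments: {"type":"object","properties":{"commands":{"type":"array"},"squeeze":{"type":"number"}},"required":["commands"]}

```bash
mkdir -p pics; ls; python3 - <<'E'
from cell import manip,cams,job
import cv2,numpy as np
print(manip.nose_length, manip.read_state())
for n in("scene","top"):
    c=cams.camera(n); cv2.imwrite(f"pics/{n}0.png",c["image"][:,:,::-1]); print(n,c["fx"],c["fy"],c["cx"],c["cy"],np.round(c["world_to_cam"],4).tolist())
E
```

```text
pics
8.0 {'clock': 0.0, 'joints': array([ 1.23740915e+00,  3.00487638e-01,  1.52159118e+00,  3.28016225e-06,
        1.32071456e+00, -6.65798571e-02]), 'qd': array([ 6.08763385e-04,  2.72433733e-04, -3.45755771e-04, -1.51671540e-03,
       -1.05561993e-03, -1.34606139e-06]), 'effort': array([ 3.50549679e-03, -5.31814384e+01, -3.52730405e+01,  7.09880982e-02,
        2.44872255e-02, -8.48633658e-05]), 'eef_pos': array([144.91460239, 530.2939277 , 212.87298941]), 'eef_rot': array([-3.14039481e+00, -8.30547616e-05,  2.87478447e+00]), 'wrist_force': array([ 0.84768386,  0.21574473, -0.40528891]), 'moment': array([-0.04750818,  0.01918215,  0.01034363]), 'finger_force': 0.0, 'finger_gap': 93.87807304246165}
scene 474.6029218534532 474.6029218534532 328.1392028917331 202.09274032214765 [[-0.3012, 0.9535, 0.0084, 196.7371], [0.8066, 0.2595, -0.531, -459.8531], [-0.5085, -0.1532, -0.8473, 1448.4788], [0.0, 0.0, 0.0, 1.0]]
top 392.04148531113947 392.04148531113947 315.5835091363827 196.49123187022784 [[0.0148, -0.9997, 0.0168, -2.5053], [-0.9827, -0.0177, -0.1846, 615.9656], [0.1848, -0.0137, -0.9827, 833.9611], [0.0, 0.0, 0.0, 1.0]]
```

View pics/scene0.png

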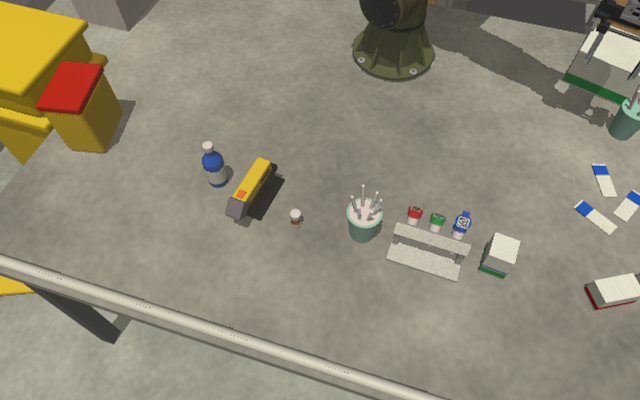

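View pics/top0.png

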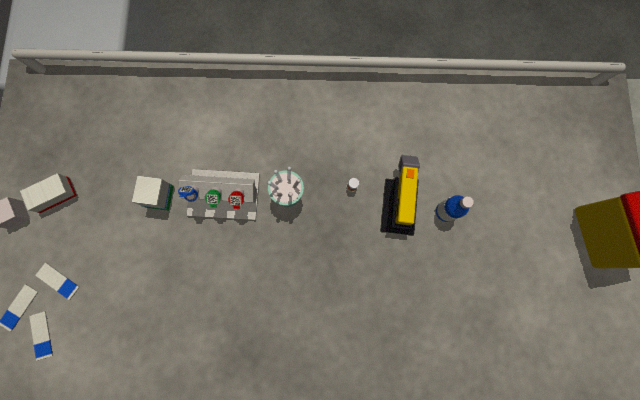

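The scene view shows red, green and blue caps at (415,213), (438,219), (462,225), and the scanner from (262,165) to (235,210). In the top view the rack is around (220,195), and the scanner runs x≈407, rows 157–228 with its nose up (+x). I'll enlarge these areas.

```bash
cat > h.py <<'E'
import numpy as np,cv2
from cell import manip,cams,job
from scipy.spatial.transform import Rotation as Ro
def ray(c,uv):
    T=c["world_to_cam"];R=T[:3,:3];o=-R.T@T[:3,3]
    d=R.T@np.array([(uv[0]-c["cx"])/c["fx"],(uv[1]-c["cy"])/c["fy"],1.]);return o,d/np.linalg.norm(d)
def onz(c,uv,z):
    o,d=ray(c,uv);return o+d*(z-o[2])/d[2]
def tri(rs):
    A=np.zeros((3,3));b=np.zeros(3)
    for o,d in rs:
        P=np.eye(3)-np.outer(d,d);A+=P;b+=P@o
    p=np.linalg.solve(A,b);return p,[np.linalg.norm((np.eye(3)-np.outer(d,d))@(p-o)) for o,d in rs]
def proj(c,p):
    q=c["world_to_cam"]@np.append(p,1);return np.array([c["fx"]*q[0]/q[2]+c["cx"],c["fy"]*q[1]/q[2]+c["cy"]])
E
python3 - <<'E'
from h import *
s=cams.camera("scene");t=cams.camera("top")
def crop(c,u,v,w,h,W,H): return cv2.resize(c["image"][v:v+h,u:u+w],(W,H),interpolation=cv2.INTER_CUBIC)
a=np.vstack([np.hstack([crop(s,380,195,100,75,400,300),crop(t,170,155,100,75,400,300)]),np.hstack([crop(s,215,150,80,75,400,300),crop(t,370,150,80,90,400,300)])])
cv2.imwrite("pics/comp.png",a[:,:,::-1])
hs={}
for n,c in(("s",s),("t",t)):
    hsv=cv2.cvtColor(c["image"],cv2.COLOR_RGB2HSV)
    win=(380,195,480,270) if n=="s" else (170,155,262,230)
    for col,(lo,hi) in dict(red=(170,190),green=(50,80),blue=(105,125)).items():
        H=hsv[:,:,0].astype(int); H=np.where((H<10)&(col=="red"),H+180,H)
        m=((H>=lo)&(H<=hi)&(hsv[:,:,1]>120)&(hsv[:,:,2]>50)).astype(np.uint8)
        k=np.zeros_like(m);k[win[1]:win[3],win[0]:win[2]]=1;m*=k
        p=cv2.findNonZero(m)
        hull=cv2.convexHull(p);M=cv2.moments(hull);hs[n,col]=(M["m10"]/M["m00"],M["m01"]/M["m00"]);print(n,col,len(p),hs[n,col],cv2.boundingRect(p))
    win=(215,150,295,225) if n=="s" else (370,150,430,240)
    m=((hsv[:,:,0]>=18)&(hsv[:,:,0]<=32)&(hsv[:,:,1]>130)&(hsv[:,:,2]>90)).astype(np.uint8);k=np.zeros_like(m);k[win[1]:win[3],win[0]:win[2]]=1;m*=k
    p=cv2.findNonZero(m);print(n,"yel",len(p),cv2.minAreaRect(p),cv2.boxPoints(cv2.minAreaRect(p)).tolist())
for col in("red","green","blue"): print(col,tri([ray(s,hs["s",col]),ray(t,hs["t",col])]))
E
```

```text
s red 102 (414.31797235023043, 212.72811059907835) (408, 207, 15, 12)
s green 83 (449.61595044521874, 234.015873015873) (431, 214, 49, 56)
s blue 117 (462.234126984127, 222.12896825396825) (453, 211, 18, 22)
s yel 762 ((252.70787048339844, 180.06741333007812), (18.655961990356445, 49.60789108276367), 32.0053825378418) [[231.6516876220703, 196.1573028564453], [257.9438171386719, 154.0898895263672], [273.7640380859375, 163.97752380371094], [247.471923828125, 206.04493713378906]]
t red 119 (235.84646962233165, 199.2405582922824) (228, 191, 16, 18)
t green 101 (194.92127192982454, 195.55877192982456) (170, 185, 51, 23)
t blue 110 (188.00746268656715, 193.22885572139305) (178, 186, 20, 16)
t yel 860 ((407.77587890625, 194.68966674804688), (16.44300651550293, 56.55397033691406), 4.763641834259033) [[397.2344970703125, 222.18621826171875], [401.9310302734375, 165.82760620117188], [418.3172607421875, 167.193115234375], [413.6207275390625, 223.55172729492188]]
red (array([600.51681618, 180.94040794,  90.82186623]), [np.float64(0.5517488889690462), np.float64(0.5517488889691061)])
green (array([612.51664365, 271.98607669,  66.14669845]), [np.float64(5.917983655403168), np.float64(5.9179836554031064)])
blue (array([607.34245916, 279.84479683, 113.76346947]), [np.float64(1.0445677899388706), np.float64(1.0445677899387498)])
```

View pics/comp.png

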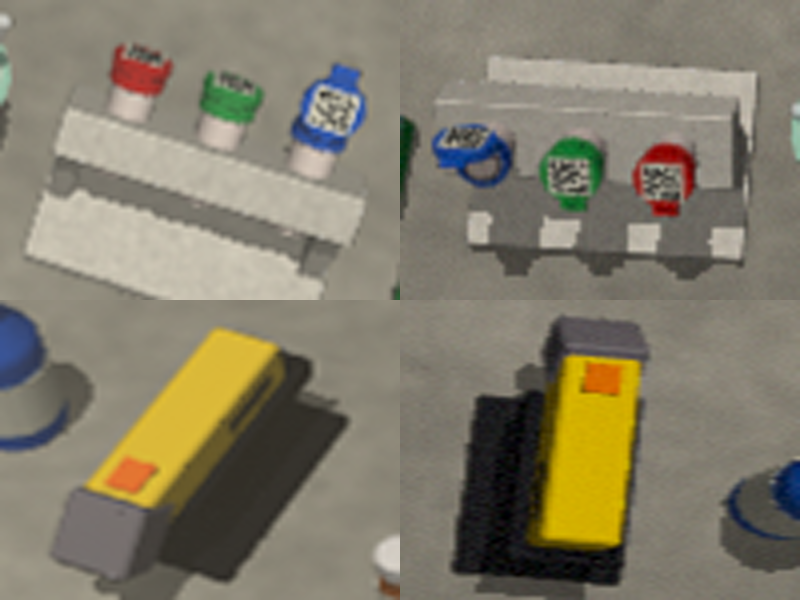

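The composite shows the blue cap standing open with its label facing +x. The red and green caps are shut, with top-view labels at about (235,200) and (212,199). The scanner sits level with its nose towards +x. Next I'll get rough numbers, then go above the rack with the wrist camera.

```bash
python3 - <<'E'
from h import *
t=cams.camera("top");s=cams.camera("scene")
print("lab g,r",onz(t,(212,199.5),106),onz(t,(235,200.5),106))
print("tri g",tri([ray(t,(212,199.5)),ray(s,(437.5,217.5))]),"r",tri([ray(t,(235,200.5)),ray(s,(415,210))]))
print("rack base front L,R",onz(t,(187,215.5),5),onz(t,(256,219.5),5))
print("blue label",tri([ray(t,(170+66/4,155+137/4)),ray(s,(380+332/4,195+108/4))]))
print("blue tab tip",tri([ray(t,(170+38/4,155+145/4)),ray(s,(380+347/4,195+68/4))]))
for p in([397.2,222.2],[401.9,165.8],[418.3,167.2],[413.6,223.6]): print("yel",onz(t,p,89))
print("cup",onz(t,(286,187),90),"gel",onz(t,(468,202),140),"carton",onz(t,(152,192),85))
E
```

```text
lab g,r [596.2683422  229.27565178 106.        ] [594.97289608 180.23741394 106.        ]
tri g (array([598.57928202, 231.59458796,  93.56702648]), [np.float64(0.8198353033946335), np.float64(0.8198353033947174)]) r (array([596.77392043, 181.12305458,  96.55153097]), [np.float64(0.9477425518838892), np.float64(0.9477425518839067)])
rack base front L,R [574.36379096 311.4980306    5.        ] [567.58291934 147.66319784   5.        ]
blue label (array([613.6686504 , 279.88348654, 124.91678147]), [np.float64(0.8406461356669445), np.float64(0.8406461356669572)])
blue tab tip (array([604.24813975, 282.17452718, 151.91461625]), [np.float64(1.8815785181568208), np.float64(1.8815785181569111)])
yel [ 556.34049459 -170.11418626   89.        ]
yel [ 683.15079797 -183.64987915   89.        ]
yel [ 680.63192748 -220.321844     89.        ]
yel [ 553.88422846 -205.79576078   89.        ]
cup [629.82305974  73.32070349  90.        ] gel [ 594.45818747 -306.51718019  140.        ] carton [614.29584124 366.51605355  85.        ]
```

Emit:
{"fn": "jog_arm", "kwargs": {
  "commands": [
    {"dx":-1,"dy":-1,"dz":-1,"az":-0.5},
    {"dx":-1,"dy":-1,"dz":-1,"az":-0.5},
    {"dx":-1,"dy":-1,"az":-0.5},
    {"dx":-1,"dy":-1},
    {"dx":-1,"dy":-0.6},
    {"dx":-1},
    {"dx":-1},
    {"dx":-1}
  ]
}}

```text
schema error: expected keys dx, dy, dz, ax, ay, az, gripper
```

Emit:
{"fn": "jog_arm", "kwargs": {
  "commands": [
    {"dx":-1,"dy":-0.4,"dz":-1,"ax":0,"ay":0,"az":0,"gripper":1},
    {"dx":-1,"dy":-0.4,"dz":-1,"ax":0,"ay":0,"az":0,"gripper":1},
    {"dx":-1,"dy":-0.4,"dz":-0.5,"ax":0,"ay":0,"az":0,"gripper":1},
    {"dx":-1,"dy":-0.4,"dz":0,"ax":0,"ay":0,"az":0,"gripper":1},
    {"dx":-1,"dy":-0.4,"dz":0,"ax":0,"ay":0,"az":0,"gripper":1},
    {"dx":-1,"dy":-0.4,"dz":0,"ax":0,"ay":0,"az":0,"gripper":1},
    {"dx":-1,"dy":-0.4,"dz":0,"ax":0,"ay":0,"az":0,"gripper":1},
    {"dx":-1,"dy":-0.4,"dz":0,"ax":0,"ay":0,"az":0,"gripper":1},
    {"dx":-1,"dy":-0.4,"dz":0,"ax":0,"ay":0,"az":-0.6,"gripper":1},
    {"dx":0,"dy":0,"dz":0,"ax":0,"ay":0,"az":-0.6,"gripper":1}
  ]
}}

```text
clock: 1.55
eef_pos: [456.0, 295.0, 313.0]
eef_rot: [-3.141, -0.0, 3.085]
wrist_force: [-0.8, 0.2, 0.7]
finger_gap: 0.7
finger_force: 0.0
```

```bash
python3 - <<'E'
from h import *
w=cams.camera("wrist");cv2.imwrite("pics/w1.png",w["image"][:,:,::-1])
T=w["world_to_cam"];print(w["fx"],np.round(-T[:3,:3].T@T[:3,3],1),np.round(T[:3,:3],3).tolist());s=manip.read_state();print(s["clock"],s["eef_pos"],s["eef_rot"],s["joints"])
for p in ([597,229.5,106],[598.5,279,106],[616,280,111]):print(proj(w,p))
E
```

```text
282.9802719455068 [377.1 298.8 484. ] [[0.057, 0.998, 0.0], [0.961, -0.055, 0.272], [0.272, -0.015, -0.962]]
1.6 [455.16487629 295.74071118 313.06523041] [-3.14117723e+00 -5.58726684e-04  3.09067786e+00] [ 5.08743524e-01  2.28844438e-01  1.38167823e+00 -5.54612315e-05
  1.53176401e+00 -1.01113594e+00]
[279.32082289 274.14875088]
[312.31414929 273.36794673]
[313.64265785 285.46997553]
```

View pics/w1.png

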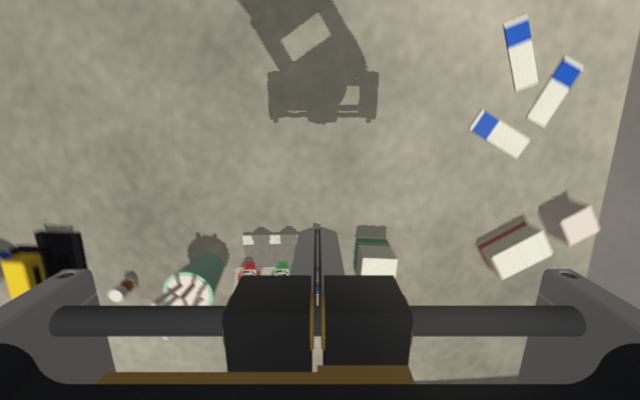

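The wrist view looks down from behind the gripper, with labels at about (250,268) and (281,268). The fingers hide the blue cap. I'll tilt the tool 40° so it is square to the shut lid.

Emit:
{"fn": "jog_arm", "kwargs": {
  "commands": [
    {"dx":0,"dy":-0.2,"dz":0,"ax":0,"ay":-1,"az":-0.05,"gripper":1},
    {"dx":0,"dy":-0.1,"dz":0,"ax":0,"ay":-1,"az":0,"gripper":1},
    {"dx":0,"dy":0,"dz":0,"ax":0,"ay":-1,"az":0,"gripper":1},
    {"dx":0,"dy":0,"dz":0,"ax":0,"ay":-1,"az":0,"gripper":1},
    {"dx":-0.5,"dy":0,"dz":0,"ax":0,"ay":0,"az":0,"gripper":1},
    {"dx":0,"dy":0,"dz":0,"ax":0,"ay":0,"az":0,"gripper":1}
  ]
}}

```text
clock: 2.35
eef_pos: [469.0, 284.3, 327.1]
eef_rot: [3.14, 0.699, 3.091]
wrist_force: [0.0, -0.2, 0.2]
finger_gap: 0.6
finger_force: 0.0
```

```bash
cat >> h.py <<'E'
H=np.array([616,279,111.]);YAW=np.radians(-2.4)
def pose():
    s=manip.read_state();return s["eef_pos"],Ro.from_euler("xyz",s["eef_rot"]).as_matrix()
def fn():
    p,R=pose();c,s=np.cos(np.radians(40)),np.sin(np.radians(40))
    B=Ro.from_euler("z",YAW).as_matrix()@np.array([[-c,0,-s],[0,1,0],[-s,0,c]]).T.reshape(3,3).T
    return B.T@(p+8*R[:,2]-H),B
E
python3 - <<'E'
from h import *
w=cams.camera("wrist");cv2.imwrite("pics/w2.png",w["image"][:,:,::-1])
p,R=pose();print(p,np.round(R,3).tolist());t,B=fn();print("tip in f,y,n",t);print(np.round(R.T@B,3).tolist())
E
```

```text
[468.85472333 284.12772265 326.50163091] [[-0.765, 0.05, 0.642], [0.038, 0.999, -0.032], [-0.643, 0.001, -0.766]]
tip in f,y,n [-25.73742666  -1.07538603 251.72213044]
[[1.0, 0.006, -0.0], [-0.006, 1.0, -0.005], [-0.0, -0.005, -1.0]]
```

View pics/w2.png

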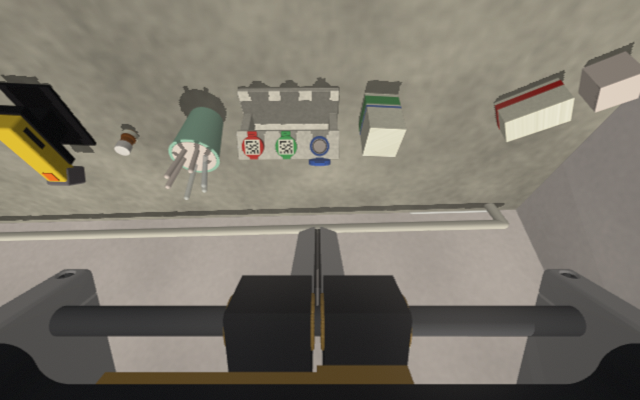

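The tilted wrist view is square on. The red label is at (252,146), the green label at (286,146), the blue tube mouth at about (320,146), and the open lid edge at (319,162). Now I'll refine from these.

```bash
python3 - <<'E'
from h import *
w=cams.camera("wrist");hsv=cv2.cvtColor(w["image"],cv2.COLOR_RGB2HSV);h=hsv[:,:,0].astype(int);S=hsv[:,:,1];V=hsv[:,:,2]
for n,m,x0,x1 in(("red",(h<8)|(h>172),235,270),("green",(h>50)&(h<85),270,303),("blue",(h>105)&(h<128),303,337)):
    m=(m&(S>90)&(V>40)).astype(np.uint8);k=np.zeros_like(m);k[130:175,x0:x1]=1;m*=k
    p=cv2.findNonZero(m);print(n,len(p),cv2.boundingRect(p))
    if n!="blue":
        b=cv2.minEnclosingCircle(p); y0=cv2.boundingRect(p)
        # disc without tab: use x-extents for centre col, bottom edge (hinge side) minus radius
        ys=p[:,0,1];xs=p[:,0,0];cx=(xs.min()+xs.max()+1)/2-.5;r=(xs.max()-xs.min()+1)/2;cy=ys.max()+.5-r
        print(cx,cy,r,onz(w,(cx,cy),106))
    else:
        lid=p[p[:,0,1]>157];print("lid rows",lid[:,0,1].min(),lid[:,0,1].max(),lid[:,0,0].min(),lid[:,0,0].max())
        mo=p[p[:,0,1]<=157];print("ring",cv2.boundingRect(mo))
print("rim100",onz(w,(319.5,146),100))
for d in(-2.4,): print([np.round(proj(w,q),1).tolist() for q in (H,[598.5,279,106],[597,229.5,106])])
E
```

```text
red 223 (242, 132, 22, 28)
252.5 148.5 11.0 [600.54848191 180.46613536 106.        ]
green 128 (276, 132, 21, 27)
286.0 148.0 10.5 [602.04506492 230.62666385 106.        ]
blue 190 (310, 137, 20, 29)
lid rows 159 165 310 329
ring (311, 137, 18, 19)
rim100 [606.45349662 280.51439084 100.        ]
[[318.8, 155.8], [318.3, 145.1], [284.8, 145.6]]
```

Emit:
{"fn": "jog_arm", "kwargs": {
  "commands": [
    {"dx":-0.4,"dy":0,"dz":1,"ax":0,"ay":0,"az":0,"gripper":1},
    {"dx":0,"dy":0,"dz":1,"ax":0,"ay":0,"az":0,"gripper":1},
    {"dx":0,"dy":0,"dz":1,"ax":0,"ay":0,"az":0,"gripper":1},
    {"dx":0,"dy":0,"dz":1,"ax":0,"ay":0,"az":0,"gripper":1},
    {"dx":0,"dy":0,"dz":0,"ax":0,"ay":0,"az":0,"gripper":1}
  ]
}}

```text
clock: 3.08
eef_pos: [583.9, 277.4, 210.8]
eef_rot: [-3.138, 0.694, 3.093]
wrist_force: [0.6, 0.4, 0.7]
finger_gap: 0.3
finger_force: 0.0
```

Emit:
{"fn": "jog_arm", "kwargs": {
  "commands": [
    {"dx":0,"dy":0.08,"dz":0.84,"ax":0,"ay":0,"az":0,"gripper":1},
    {"dx":0,"dy":0,"dz":0.84,"ax":0,"ay":0,"az":0,"gripper":1},
    {"dx":0,"dy":0,"dz":0,"ax":0,"ay":0,"az":0,"gripper":1},
    {"dx":0.3,"dy":0,"dz":0,"ax":0,"ay":0,"az":0,"gripper":1},
    {"dx":0.3,"dy":0,"dz":0,"ax":0,"ay":0,"az":0,"gripper":1},
    {"dx":0.3,"dy":0,"dz":0,"ax":0,"ay":0,"az":0,"gripper":1},
    {"dx":0.25,"dy":0,"dz":0.05,"ax":0,"ay":0,"az":0,"gripper":1},
    {"dx":0.25,"dy":0,"dz":0.08,"ax":0,"ay":0,"az":0,"gripper":1}
  ]
}}

```text
clock: 4.08
eef_pos: [587.2, 281.9, 125.2]
eef_rot: [3.14, 0.701, 3.092]
wrist_force: [0.9, 0.5, 1.3]
finger_gap: 0.6
finger_force: 0.5
```

```bash
python3 - <<'E'
from h import *
print(fn()[0],manip.read_state()["wrist_force"])
E
```

```text
[12.9756097   1.70641645 21.39608204] [0.86619492 0.54038759 1.29539873]
```

Emit:
{"fn": "jog_arm", "kwargs": {
  "commands": [
    {"dx":0.15,"dy":0,"dz":0.15,"ax":0,"ay":0,"az":0,"gripper":1},
    {"dx":0.03,"dy":0,"dz":0.1,"ax":0,"ay":0,"az":0,"gripper":1},
    {"dx":0,"dy":0,"dz":0.05,"ax":0,"ay":0,"az":0,"gripper":1},
    {"dx":0,"dy":0,"dz":0.03,"ax":0,"ay":0,"az":0,"gripper":1},
    {"dx":0,"dy":0,"dz":0,"ax":0,"ay":0,"az":0,"gripper":1}
  ]
}}

```text
clock: 4.7
eef_pos: [590.8, 281.0, 107.9]
eef_rot: [-3.141, 0.698, 3.093]
wrist_force: [-0.4, -0.1, 0.1]
finger_gap: 0.9
finger_force: 0.0
```

```bash
python3 - <<'E'
from h import *
print(fn()[0],manip.read_state()["wrist_force"])
E
```

```text
[21.32662347  0.94937115  5.85323754] [-0.36704693 -0.1349342   0.07126706]
```

Emit:
{"fn": "jog_arm", "kwargs": {
  "commands": [
    {"dx":0,"dy":0,"dz":0.04,"ax":0,"ay":0,"az":0,"gripper":1},
    {"dx":0,"dy":0,"dz":0.03,"ax":0,"ay":0,"az":0,"gripper":1},
    {"dx":0,"dy":0,"dz":0,"ax":0,"ay":0,"az":0,"gripper":1}
  ]
}}

```text
clock: 5.08
eef_pos: [591.7, 281.1, 106.9]
eef_rot: [-3.14, 0.699, 3.093]
wrist_force: [-27.9, -3.6, 21.2]
finger_gap: 0.3
finger_force: 17.7
```

Emit:
{"fn": "jog_arm", "kwargs": {
  "commands": [
    {"dx":0,"dy":0,"dz":-0.5,"ax":0,"ay":0,"az":0,"gripper":1},
    {"dx":0,"dy":0,"dz":-1,"ax":0,"ay":0,"az":0,"gripper":1},
    {"dx":0,"dy":0,"dz":-1,"ax":0,"ay":0,"az":0,"gripper":1},
    {"dx":0,"dy":0,"dz":-1,"ax":0,"ay":0,"az":0,"gripper":1},
    {"dx":-0.5,"dy":0,"dz":-0.5,"ax":0,"ay":0,"az":0,"gripper":1},
    {"dx":0,"dy":0,"dz":0,"ax":0,"ay":0,"az":0,"gripper":0}
  ]
}}

```text
clock: 5.82
eef_pos: [505.6, 285.8, 243.5]
eef_rot: [3.139, 0.701, 3.092]
wrist_force: [-0.2, -0.1, -1.0]
finger_gap: 7.0
finger_force: 0.0
```

```bash
python3 - <<'E'
from h import *
w=cams.camera("wrist");u,v=(int(x) for x in proj(w,[600,265,106]))
s=cams.camera("scene");t=cams.camera("top");print(u,v)
u0,v0=u-100,v-60
a=np.hstack([cv2.resize(w["image"][v0:v0+120,u0:u0+160],(480,360),interpolation=2),cv2.resize(s["image"][195:255,400:480],(320,240),interpolation=2).copy() if 0 else cv2.copyMakeBorder(cv2.resize(s["image"][195:255,400:480],(320,240),interpolation=2),0,120,0,0,0)])
cv2.imwrite("pics/w3.png",a[:,:,::-1]);np.savez("w3.npz",**w);print(u0,v0,fn()[0])
E
```

```text
303 173
203 113 [  2.4165216    1.3390792  162.21639148]
```

View pics/w3.png

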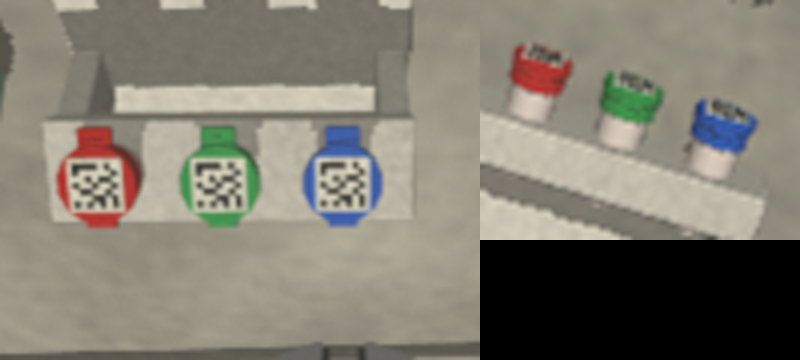

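The wrist crop shows the blue cap shut like its neighbours, with its label at about (317,174). Next I'll measure the label precisely and the move to the scanner.

```bash
python3 - <<'E'
from h import *
w=dict(np.load("w3.npz"));hsv=cv2.cvtColor(w["image"],cv2.COLOR_RGB2HSV);out=[]
for n,u in(("red",235),("green",276),("blue",317)):
    hs=hsv[155:195,u-16:u+17];h=hs[:,:,0].astype(int)
    m={"red":(h<8)|(h>172),"green":(h>50)&(h<85),"blue":(h>105)&(h<128)}[n]&(hs[:,:,1]>100)
    m=m.astype(np.uint8);p=cv2.findNonZero(m);cnt=cv2.convexHull(p)
    fill=np.zeros_like(m);cv2.fillPoly(fill,[cnt],1)
    lab=((fill>0)&(m==0)).astype(np.uint8);lab=cv2.morphologyEx(lab,cv2.MORPH_OPEN,np.ones((7,7)))
    M=cv2.moments(lab,True);c=(M["m10"]/M["m00"]+u-16,M["m01"]/M["m00"]+155);print(n,M["m00"],c,cv2.boundingRect(lab),onz(w,c,106));out.append(onz(w,c,106))
d=out[2]-out[0];print("yaw",np.degrees(np.arctan2(-d[0],d[1])),np.linalg.norm(d))
t=cams.camera("top");print("reproj top",[np.round(proj(t,o),1).tolist() for o in out])
p,R=pose();g=np.array([555+0,-188,0]);x=np.array([682,-202,0]);print("scanner c",(g+x)/2);tgt=np.array([520,-185,330]);print("delta tool after untilt:",tgt-p)
E
```

```text
red 332.0 (234.2168674698795, 174.40361445783134) (6, 11, 19, 18) [597.14256848 180.41577503 106.        ]
green 373.0 (275.61662198391423, 173.84182305630026) (6, 10, 20, 19) [598.64793266 230.68616089 106.        ]
blue 359.0 (317.0, 173.949860724234) (7, 10, 19, 19) [601.42100433 280.67098717 106.        ]
yaw -2.4436401920561197 100.34646268373686
reproj top [[235.0, 199.5], [211.4, 198.4], [188.0, 196.7]]
scanner c [ 618.5 -195.     0. ]
delta tool after untilt: [  15.12012794 -470.03581763   90.31509926]
```

Emit:
{"fn": "jog_arm", "kwargs": {
  "commands": [
    {"dx":0,"dy":-0.5,"dz":-1,"ax":0,"ay":1,"az":0,"gripper":0},
    {"dx":0,"dy":-1,"dz":-1,"ax":0,"ay":1,"az":0,"gripper":0},
    {"dx":0,"dy":-1,"dz":0,"ax":0,"ay":1,"az":0,"gripper":0},
    {"dx":0,"dy":-1,"dz":0,"ax":0,"ay":1,"az":0.4,"gripper":0},
    {"dx":0,"dy":-1,"dz":0,"ax":0,"ay":0,"az":0,"gripper":0},
    {"dx":0,"dy":-1,"dz":0,"ax":0,"ay":0,"az":0,"gripper":0},
    {"dx":0,"dy":-1,"dz":0,"ax":0,"ay":0,"az":0,"gripper":0},
    {"dx":0,"dy":-1,"dz":0,"ax":0,"ay":0,"az":0,"gripper":0},
    {"dx":0,"dy":-1,"dz":0,"ax":0,"ay":0,"az":0,"gripper":0},
    {"dx":0,"dy":-1,"dz":0,"ax":0,"ay":0,"az":0,"gripper":0}
  ]
}}

```text
clock: 7.28
eef_pos: [423.9, -92.0, 304.1]
eef_rot: [3.137, -0.001, 3.023]
wrist_force: [0.0, -0.5, -0.8]
finger_gap: 93.9
finger_force: 0.0
```

Emit:
{"fn": "jog_arm", "kwargs": {
  "commands": [
    {"dx":-1,"dy":-0.31,"dz":0,"ax":0,"ay":0,"az":0,"gripper":0},
    {"dx":-1,"dy":-0.31,"dz":0,"ax":0,"ay":0,"az":0,"gripper":0},
    {"dx":-1,"dy":-0.31,"dz":0,"ax":0,"ay":0,"az":0,"gripper":0},
    {"dx":-1,"dy":-0.31,"dz":0,"ax":0,"ay":0,"az":0,"gripper":0},
    {"dx":-1,"dy":-0.31,"dz":0,"ax":0,"ay":0,"az":0,"gripper":0},
    {"dx":-0.7,"dy":-0.31,"dz":0,"ax":0,"ay":0,"az":0,"gripper":0},
    {"dx":0,"dy":0,"dz":0,"ax":0,"ay":0,"az":0,"gripper":0}
  ]
}}

```text
clock: 8.15
eef_pos: [642.7, -192.2, 301.8]
eef_rot: [3.136, -0.003, 3.022]
wrist_force: [-0.7, -0.0, 0.1]
finger_gap: 94.1
finger_force: 0.0
```

```bash
python3 - <<'E'
from h import *
w=cams.camera("wrist");np.savez("w4.npz",**w)
hsv=cv2.cvtColor(w["image"],cv2.COLOR_RGB2HSV)
m=((hsv[:,:,0]>=18)&(hsv[:,:,0]<=32)&(hsv[:,:,1]>130)&(hsv[:,:,2]>90)).astype(np.uint8);m[:, :200]=0;m[:,450:]=0;m[250:]=0
r=cv2.minAreaRect(cv2.findNonZero(m));b=cv2.boxPoints(r);print(r,[np.round(onz(w,q,89),1).tolist() for q in b]);print(b.tolist());print(pose())
cv2.imwrite("pics/w4.png",cv2.resize(w["image"][60:260,200:440],(720,600),interpolation=2)[:,:,::-1])
E
```

```text
((311.5, 162.0), (92.0, 27.0), 90.0) [[556.7, -206.2, 89.0], [560.9, -171.3, 89.0], [685.6, -185.3, 89.0], [681.0, -223.4, 89.0]]
[[298.0, 116.0], [325.0, 116.0], [325.0, 208.0], [298.0, 208.0]]
(array([ 641.99492657, -191.5608595 ,  302.66216944]), array([[-0.9929193 ,  0.11878236, -0.00142281],
       [ 0.11877212,  0.99290413,  0.00587935],
       [ 0.00211108,  0.00566873, -0.9999817 ]]))
```

View pics/w4.png

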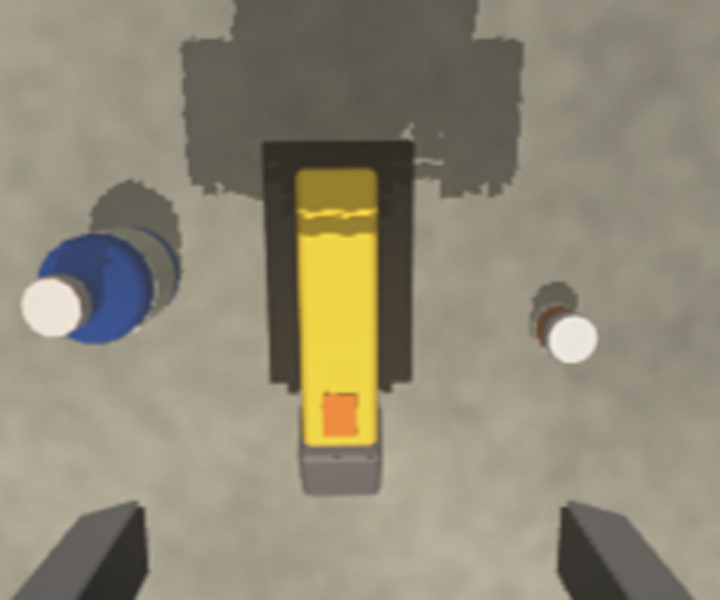

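The picture shows the scanner squarely under the wrist. Its rear edge is at crop (337,168), the yellow front edge at (341,445), and there is plenty of clearance to the gel bottle and vial.

```bash
python3 - <<'E'
from h import *
w=dict(np.load("w4.npz"));P=lambda u,v:onz(w,(200+(u+.5)/3-.5,60+(v+.5)/3-.5),89)
a,b=P(337.5,169),P(340.5,445);print(a,b,np.linalg.norm(b-a))
d=(b-a)/np.linalg.norm(b-a);print("yaw",np.degrees(np.arctan2(d[1],d[0])))
g=(a+b)/2+12*d;g[2]=77;p,R=pose();print("grip",g,"tool delta",R.T@(g-p),"tool yaw",np.degrees(np.arctan2(R[1,0],R[0,0])))
E
```

```text
[ 558.92020935 -187.90111681   89.        ] [ 683.58803308 -202.00842167   89.        ] 125.46347008416213
yaw -6.456078449358655
grip [ 633.17802133 -196.30406763   77.        ] tool delta [  7.71472378  -7.03606264 225.64269857] tool yaw 173.17874121244822
```

Emit:
{"fn": "jog_arm", "kwargs": {
  "commands": [
    {"dx":0.2,"dy":-0.17,"dz":1,"ax":0,"ay":0,"az":0,"gripper":0.2},
    {"dx":0,"dy":0,"dz":1,"ax":0,"ay":0,"az":0,"gripper":0.2},
    {"dx":0,"dy":0,"dz":1,"ax":0,"ay":0,"az":-0.03,"gripper":0.2},
    {"dx":0,"dy":0,"dz":1,"ax":0,"ay":0,"az":0,"gripper":0.2},
    {"dx":0,"dy":0,"dz":0.8,"ax":0,"ay":0,"az":0,"gripper":0.2},
    {"dx":0,"dy":0,"dz":0.5,"ax":0,"ay":0,"az":0,"gripper":0.2},
    {"dx":0,"dy":0,"dz":0.2,"ax":0,"ay":0,"az":0,"gripper":0.2},
    {"dx":0,"dy":0,"dz":0,"ax":0,"ay":0,"az":0,"gripper":0.2},
    {"dx":0,"dy":0,"dz":0,"ax":0,"ay":0,"az":0,"gripper":0.2}
  ]
}}

```text
clock: 9.32
eef_pos: [634.1, -196.1, 86.2]
eef_rot: [3.137, 0.003, 3.029]
wrist_force: [-0.5, -0.2, 0.3]
finger_gap: 75.1
finger_force: 0.0
```

```bash
python3 - <<'E'
from h import *
for i in range(3): 
    p,R=pose();print(p,Ro.from_matrix(R).as_euler("xyz",True));cams.camera("top")
E
```

```text
[ 634.13278714 -196.11274389   86.18625215] [1.79728202e+02 1.68020390e-01 1.73525500e+02]
[ 634.09361799 -196.09158108   86.1140773 ] [1.79726813e+02 1.62411881e-01 1.73526665e+02]
[ 634.02010262 -196.06387067   85.91825801] [1.79722504e+02 1.46053496e-01 1.73526244e+02]
```

Emit:
{"fn": "jog_arm", "kwargs": {
  "commands": [
    {"dx":0.03,"dy":0,"dz":0.21,"ax":0,"ay":0,"az":0,"gripper":0.4},
    {"dx":0,"dy":0,"dz":0,"ax":0,"ay":0,"az":0,"gripper":0.5},
    {"dx":0,"dy":0,"dz":0,"ax":0,"ay":0,"az":0,"gripper":0.57},
    {"dx":0,"dy":0,"dz":0,"ax":0,"ay":0,"az":0,"gripper":1},
    {"dx":0,"dy":0,"dz":0,"ax":0,"ay":0,"az":0,"gripper":1},
    {"dx":0,"dy":0,"dz":0,"ax":0,"ay":0,"az":0,"gripper":1}
  ],
  "squeeze": 30
}}

```text
clock: 10.22
eef_pos: [632.6, -195.8, 76.6]
eef_rot: [3.137, 0.001, 3.029]
wrist_force: [-0.2, 0.6, 0.6]
finger_gap: 35.8
finger_force: 30.0
```

```bash
python3 - <<'E'
from h import *
p,R=pose();print(p,Ro.from_matrix(R).as_euler("xyz",True),manip.read_state()["wrist_force"]);np.savez("grasp.npz",p=p,R=R)
E
```

```text
[ 632.55126093 -195.80416114   76.62974018] [1.79708496e+02 7.93940307e-02 1.73528083e+02] [-0.19337358  0.56514999  0.56513239]
```

Emit:
{"fn": "jog_arm", "kwargs": {
  "commands": [
    {"dx":0,"dy":0,"dz":-0.2,"ax":0,"ay":0,"az":0,"gripper":1},
    {"dx":0,"dy":0,"dz":-0.5,"ax":0,"ay":0,"az":0,"gripper":1},
    {"dx":0,"dy":0,"dz":-0.8,"ax":0,"ay":0,"az":0,"gripper":1},
    {"dx":0,"dy":0,"dz":-0.9,"ax":0,"ay":0,"az":0,"gripper":1},
    {"dx":0,"dy":0,"dz":-0.9,"ax":0,"ay":0,"az":0,"gripper":1},
    {"dx":0.2,"dy":0,"dz":-0.8,"ax":0,"ay":0,"az":0,"gripper":1},
    {"dx":0.4,"dy":0.3,"dz":-0.3,"ax":0,"ay":0,"az":0,"gripper":1},
    {"dx":0.5,"dy":0.6,"dz":0,"ax":0,"ay":0,"az":-0.2,"gripper":1},
    {"dx":0.5,"dy":0.8,"dz":0,"ax":0,"ay":0,"az":-0.2,"gripper":1},
    {"dx":0.5,"dy":0.8,"dz":0,"ax":0,"ay":0,"az":0,"gripper":1}
  ]
}}

```text
clock: 11.48
eef_pos: [555.8, -88.7, 254.5]
eef_rot: [3.137, 0.003, 3.099]
wrist_force: [0.1, 0.7, -0.5]
finger_gap: 35.6
finger_force: 30.0
```

Emit:
{"fn": "jog_arm", "kwargs": {
  "commands": [
    {"dx":0.5,"dy":0.8,"dz":0,"ax":0,"ay":0,"az":0,"gripper":1},
    {"dx":0.5,"dy":0.8,"dz":0,"ax":0,"ay":0,"az":0,"gripper":1},
    {"dx":0.5,"dy":0.8,"dz":0,"ax":0,"ay":0,"az":0,"gripper":1},
    {"dx":0.5,"dy":0.8,"dz":0,"ax":0,"ay":0,"az":0,"gripper":1},
    {"dx":0.5,"dy":0.8,"dz":0,"ax":0,"ay":0,"az":0,"gripper":1},
    {"dx":0.4,"dy":0.8,"dz":0,"ax":0,"ay":0,"az":0,"gripper":1},
    {"dx":0.2,"dy":0.8,"dz":0,"ax":0,"ay":0,"az":0,"gripper":1},
    {"dx":0,"dy":0.8,"dz":0,"ax":0,"ay":0,"az":0,"gripper":1},
    {"dx":0,"dy":0.8,"dz":0,"ax":0,"ay":0.2,"az":0,"gripper":1},
    {"dx":0,"dy":0.6,"dz":0,"ax":0,"ay":0.3,"az":0,"gripper":1}
  ]
}}

```text
clock: 12.72
eef_pos: [445.7, 228.7, 256.1]
eef_rot: [3.136, -0.085, 3.1]
wrist_force: [-0.2, 0.2, -1.8]
finger_gap: 35.5
finger_force: 30.0
```

```bash
cat > aim.py <<'E'
from h import *
L=np.array([600.5,280.5,106]);yaw=np.radians(-2.4);Rz=Ro.from_euler("z",yaw).as_matrix()
c,s=np.cos(np.radians(40)),np.sin(np.radians(40));n0=Rz@np.array([-s,0,c])
Rs=Rz@Ro.from_euler("y",5,degrees=True).as_matrix();Rt=Rs@np.diag([-1,1,-1]);eye=np.array([-74,0,25.6])
def show(off=0):
    p,R=pose();T=L+(80+off)*n0-Rt@eye
    print("tcp",p.round(1),"target",T.round(1),"tool shares",((R.T@(T-p))/40).round(3),"turn shares",(Ro.from_matrix(R.T@Rt).as_rotvec(True)/10).round(3))
    e=p+R@eye;b=R@np.array([-.7071,0,.7071]);k=(L-e)@n0/(b@n0);h=e+k*b
    print("eye",e.round(1),"dist",np.linalg.norm(L-e).round(1),"miss",(h-L).round(1),"ang",np.degrees(np.arccos(-b@n0)).round(2),"gap",manip.read_state()["finger_gap"],"wf",manip.read_state()["wrist_force"].round(1))
E
python3 -c "
from aim import *
show()"
```

```text
tcp [445.7 228.7 256.1] target [477.7 285.6 199.2] tool shares [-0.858  1.447  1.361] turn shares [0.034 0.011 0.001]
eye [517.2 225.9 224.2] dist 154.6 miss [  8.5 -57.8   9.2] ang 0.37 gap 35.51103065331367 wf [-0.2  0.2 -1.8]
```

Emit:
{"fn": "jog_arm", "kwargs": {
  "commands": [
    {"dx":0,"dy":0.6,"dz":0,"ax":0.03,"ay":0,"az":0,"gripper":1},
    {"dx":0,"dy":0.6,"dz":0.2,"ax":0,"ay":0,"az":0,"gripper":1},
    {"dx":-0.2,"dy":0.25,"dz":0.4,"ax":0,"ay":0,"az":0,"gripper":1},
    {"dx":-0.4,"dy":0,"dz":0.45,"ax":0,"ay":0,"az":0,"gripper":1},
    {"dx":-0.25,"dy":0,"dz":0.3,"ax":0,"ay":0,"az":0,"gripper":1},
    {"dx":0,"dy":0,"dz":0,"ax":0,"ay":0,"az":0,"gripper":1},
    {"dx":0,"dy":0,"dz":0,"ax":0,"ay":0,"az":0,"gripper":1}
  ]
}}

```text
clock: 13.6
eef_pos: [477.8, 284.0, 198.4]
eef_rot: [3.141, -0.085, 3.099]
wrist_force: [0.7, -0.6, -0.4]
finger_gap: 35.8
finger_force: 30.0
```

```bash
python3 - <<'E'
from aim import *
show()
t=cams.camera("top");s=cams.camera("scene")
p,R=pose()
print("top label",proj(t,L),"eye",proj(t,p+R@eye),"front top L/R",[proj(t,p+R@np.array([-53,y,-12.4])).round(1).tolist() for y in(-18,18)],"rear",[proj(t,p+R@np.array([77,y,-12.4])).round(1).tolist() for y in(-18,18)])
a=np.hstack([cv2.resize(t["image"][150:270,150:270],(400,400),interpolation=2),cv2.resize(s["image"][150:250,390:490],(400,400),interpolation=2)])
cv2.imwrite("pics/aim.png",a[:,:,::-1]);show()
E
```

```text
tcp [477.8 284.  198.4] target [477.7 285.6 199.2] tool shares [ 0.006  0.041 -0.02 ] turn shares [ 0.002  0.012 -0.006]
eye [549.3 280.9 166.6] dist 79.4 miss [-0.1 -1.8 -0. ] ang 0.28 gap 35.82062597661602 wf [ 0.7 -0.6 -0.4]
top label [188.05028401 197.12809947] eye [176.35635039 217.15930006] front top L/R [[177.8, 224.4], [158.3, 223.2]] rear [[166.7, 296.7], [146.3, 295.6]]
tcp [477.8 284.2 198.6] target [477.7 285.6 199.2] tool shares [ 0.005  0.037 -0.016] turn shares [ 0.003  0.015 -0.004]
eye [549.3 281.1 166.8] dist 79.5 miss [-0.  -1.5  0. ] ang 0.29 gap 35.55138012615315 wf [-0.3 -0.2 -2. ]
```

View pics/aim.png

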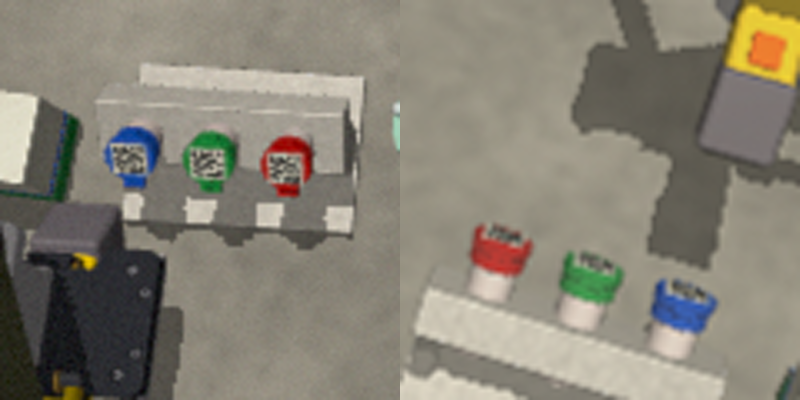

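In the top view (left half) the blue label is at about (188.4,198.3), 1 px off the prediction, and the nose is clear of the rack. I'll make a small trim and then hold.

Emit:
{"fn": "jog_arm", "kwargs": {
  "commands": [
    {"dx":0.025,"dy":0.04,"dz":-0.02,"ax":0,"ay":0.01,"az":0,"gripper":1},
    {"dx":0,"dy":0,"dz":0,"ax":0,"ay":0,"az":0,"gripper":1},
    {"dx":0,"dy":0,"dz":0,"ax":0,"ay":0,"az":0,"gripper":1},
    {"dx":0,"dy":0,"dz":0,"ax":0,"ay":0,"az":0,"gripper":1},
    {"dx":0,"dy":0,"dz":0,"ax":0,"ay":0,"az":0,"gripper":1},
    {"dx":0,"dy":0,"dz":0,"ax":0,"ay":0,"az":0,"gripper":1},
    {"dx":0,"dy":0,"dz":0,"ax":0,"ay":0,"az":0,"gripper":1},
    {"dx":0,"dy":0,"dz":0,"ax":0,"ay":0,"az":0,"gripper":1},
    {"dx":0,"dy":0,"dz":0,"ax":0,"ay":0,"az":0,"gripper":1},
    {"dx":0,"dy":0,"dz":0,"ax":0,"ay":0,"az":0,"gripper":1}
  ]
}}

```text
clock: 14.95
eef_pos: [476.9, 285.8, 198.6]
eef_rot: [-3.141, -0.087, 3.099]
wrist_force: [-0.5, -0.0, -1.3]
finger_gap: 35.6
finger_force: 30.0
```

Emit:
{"fn": "jog_arm", "kwargs": {
  "commands": [
    {"dx":0,"dy":0,"dz":0,"ax":0,"ay":0,"az":0,"gripper":1},
    {"dx":0,"dy":0,"dz":0,"ax":0,"ay":0,"az":0,"gripper":1},
    {"dx":0,"dy":0,"dz":0,"ax":0,"ay":0,"az":0,"gripper":1},
    {"dx":0,"dy":0,"dz":0,"ax":0,"ay":0,"az":0,"gripper":1},
    {"dx":0,"dy":0,"dz":0,"ax":0,"ay":0,"az":0,"gripper":1},
    {"dx":0,"dy":0,"dz":0,"ax":0,"ay":0,"az":0,"gripper":1},
    {"dx":0,"dy":0,"dz":0,"ax":0,"ay":0,"az":0,"gripper":1},
    {"dx":0,"dy":0,"dz":0,"ax":0,"ay":0,"az":0,"gripper":1},
    {"dx":0,"dy":0,"dz":0,"ax":0,"ay":0,"az":0,"gripper":1},
    {"dx":0,"dy":0,"dz":0,"ax":0,"ay":0,"az":0,"gripper":1}
  ]
}}

```text
clock: 16.2
eef_pos: [476.9, 285.8, 198.6]
eef_rot: [-3.142, -0.088, 3.099]
wrist_force: [0.6, 1.1, -1.3]
finger_gap: 35.7
finger_force: 30.0
```

```bash
python3 -c "
from aim import *
show()"
```

```text
tcp [476.9 285.8 198.6] target [477.7 285.6 199.2] tool shares [-0.019 -0.003 -0.017] turn shares [-0.    -0.002 -0.005]
eye [548.3 282.7 166.6] dist 80.0 miss [-0.8  0.  -0.7] ang 0.25 gap 35.66697912850726 wf [ 0.6  1.1 -1.3]
```

Emit:
{"fn": "jog_arm", "kwargs": {
  "commands": [
    {"dx":0,"dy":0,"dz":0,"ax":0,"ay":0,"az":0,"gripper":1},
    {"dx":0,"dy":0,"dz":0,"ax":0,"ay":0,"az":0,"gripper":1},
    {"dx":0,"dy":0,"dz":0,"ax":0,"ay":0,"az":0,"gripper":1},
    {"dx":0,"dy":0,"dz":0,"ax":0,"ay":0,"az":0,"gripper":1}
  ]
}}

```text
clock: 16.7
eef_pos: [476.9, 285.8, 198.6]
eef_rot: [-3.142, -0.088, 3.099]
wrist_force: [-0.3, -0.1, -2.3]
finger_gap: 36.1
finger_force: 30.0
```

Emit:
{"fn": "jog_arm", "kwargs": {
  "commands": [
    {"dx":0.3,"dy":0,"dz":-0.4,"ax":0,"ay":0,"az":0,"gripper":1},
    {"dx":0.3,"dy":0,"dz":-0.6,"ax":0,"ay":0,"az":0,"gripper":1},
    {"dx":0.2,"dy":-0.3,"dz":-0.4,"ax":0,"ay":0,"az":0,"gripper":1},
    {"dx":0,"dy":-0.6,"dz":0,"ax":0,"ay":-0.25,"az":0,"gripper":1},
    {"dx":0,"dy":-0.8,"dz":0,"ax":0,"ay":-0.25,"az":0,"gripper":1},
    {"dx":0,"dy":-0.8,"dz":0,"ax":0,"ay":0,"az":0.2,"gripper":1},
    {"dx":-0.2,"dy":-0.8,"dz":0,"ax":0,"ay":0,"az":0.2,"gripper":1},
    {"dx":-0.4,"dy":-0.8,"dz":0,"ax":0,"ay":0,"az":0,"gripper":1},
    {"dx":-0.5,"dy":-0.8,"dz":0,"ax":0,"ay":0,"az":0,"gripper":1},
    {"dx":-0.5,"dy":-0.8,"dz":0,"ax":0,"ay":0,"az":0,"gripper":1}
  ]
}}

```text
clock: 17.95
eef_pos: [496.0, 52.0, 258.6]
eef_rot: [3.141, 0.001, 3.029]
wrist_force: [-0.0, 0.2, -1.2]
finger_gap: 35.8
finger_force: 30.0
```

Emit:
{"fn": "jog_arm", "kwargs": {
  "commands": [
    {"dx":-0.5,"dy":-0.8,"dz":0,"ax":0,"ay":0,"az":0,"gripper":1},
    {"dx":-0.5,"dy":-0.8,"dz":0,"ax":0,"ay":0,"az":0,"gripper":1},
    {"dx":-0.5,"dy":-0.8,"dz":0,"ax":0,"ay":0,"az":0,"gripper":1},
    {"dx":-0.5,"dy":-0.8,"dz":0,"ax":0,"ay":0,"az":0,"gripper":1},
    {"dx":-0.4,"dy":-0.8,"dz":0,"ax":0,"ay":0,"az":0,"gripper":1},
    {"dx":-0.3,"dy":-0.6,"dz":0,"ax":0,"ay":0,"az":0,"gripper":1},
    {"dx":-0.2,"dy":-0.3,"dz":0,"ax":0,"ay":0,"az":0,"gripper":1},
    {"dx":0,"dy":0,"dz":0,"ax":0,"ay":0,"az":0,"gripper":1}
  ]
}}

```text
clock: 18.95
eef_pos: [589.3, -154.9, 257.6]
eef_rot: [-3.142, -0.0, 3.029]
wrist_force: [-0.8, -0.3, -1.5]
finger_gap: 35.5
finger_force: 30.0
```

```bash
cat > back.py <<'E'
from h import *
g=np.load("grasp.npz")
p,R=pose();print(p.round(1),"shares",(R.T@(g["p"]-p)/40).round(3),"turn",(Ro.from_matrix(R.T@g["R"]).as_rotvec(True)/10).round(3),manip.read_state()["wrist_force"].round(1))
E
python3 back.py
```

```text
[ 589.3 -154.9  257.6] shares [-1.19  -0.893  4.523] turn [-0.03  -0.008 -0.   ] [-0.8 -0.3 -1.5]
```

Emit:
{"fn": "jog_arm", "kwargs": {
  "commands": [
    {"dx":-0.6,"dy":-0.45,"dz":0,"ax":-0.03,"ay":0,"az":0,"gripper":1},
    {"dx":-0.59,"dy":-0.44,"dz":0.3,"ax":0,"ay":0,"az":0,"gripper":1},
    {"dx":0,"dy":0,"dz":0.8,"ax":0,"ay":0,"az":0,"gripper":1},
    {"dx":0,"dy":0,"dz":0.9,"ax":0,"ay":0,"az":0,"gripper":1},
    {"dx":0,"dy":0,"dz":0.8,"ax":0,"ay":0,"az":0,"gripper":1},
    {"dx":0,"dy":0,"dz":0.6,"ax":0,"ay":0,"az":0,"gripper":1},
    {"dx":0,"dy":0,"dz":0.4,"ax":0,"ay":0,"az":0,"gripper":1},
    {"dx":0,"dy":0,"dz":0,"ax":0,"ay":0,"az":0,"gripper":1},
    {"dx":0,"dy":0,"dz":0,"ax":0,"ay":0,"az":0,"gripper":1},
    {"dx":0,"dy":0,"dz":0,"ax":0,"ay":0,"az":0,"gripper":1}
  ]
}}

```text
clock: 20.2
eef_pos: [633.0, -195.0, 106.2]
eef_rot: [3.137, 0.001, 3.029]
wrist_force: [-0.8, -0.2, -2.7]
finger_gap: 36.1
finger_force: 30.0
```

```bash
python3 back.py
```

```text
[ 633.  -195.   106.2] shares [ 0.011 -0.025  0.74 ] turn [-0.002 -0.     0.002] [-0.8 -0.2 -2.7]
```

Emit:
{"fn": "jog_arm", "kwargs": {
  "commands": [
    {"dx":0.01,"dy":-0.02,"dz":0.25,"ax":0,"ay":0,"az":0,"gripper":1},
    {"dx":0,"dy":0,"dz":0.2,"ax":0,"ay":0,"az":0,"gripper":1},
    {"dx":0,"dy":0,"dz":0.15,"ax":0,"ay":0,"az":0,"gripper":1},
    {"dx":0,"dy":0,"dz":0.08,"ax":0,"ay":0,"az":0,"gripper":1},
    {"dx":0,"dy":0,"dz":0.04,"ax":0,"ay":0,"az":0,"gripper":1},
    {"dx":0,"dy":0,"dz":0,"ax":0,"ay":0,"az":0,"gripper":1},
    {"dx":0,"dy":0,"dz":0,"ax":0,"ay":0,"az":0,"gripper":1}
  ]
}}

```text
clock: 21.08
eef_pos: [632.3, -195.6, 76.7]
eef_rot: [3.137, 0.0, 3.029]
wrist_force: [-1.5, 0.4, 2.5]
finger_gap: 35.8
finger_force: 30.0
```

```bash
python3 back.py
```

```text
[ 632.3 -195.6   76.7] shares [-0.007 -0.005  0.001] turn [-0.001 -0.007  0.003] [-1.5  0.4  2.5]
```

Emit:
{"fn": "jog_arm", "kwargs": {
  "commands": [
    {"dx":0,"dy":0,"dz":0,"ax":0,"ay":0,"az":0,"gripper":0.55},
    {"dx":0,"dy":0,"dz":0,"ax":0,"ay":0,"az":0,"gripper":0.3},
    {"dx":0,"dy":0,"dz":0,"ax":0,"ay":0,"az":0,"gripper":0.2},
    {"dx":0,"dy":0,"dz":0,"ax":0,"ay":0,"az":0,"gripper":0.2},
    {"dx":0,"dy":0,"dz":-0.4,"ax":0,"ay":0,"az":0,"gripper":0.2},
    {"dx":0,"dy":0,"dz":-1,"ax":0,"ay":0,"az":0,"gripper":0.2},
    {"dx":0,"dy":0,"dz":-1,"ax":0,"ay":0,"az":0,"gripper":0.2},
    {"dx":0,"dy":0,"dz":-1,"ax":0,"ay":0,"az":0,"gripper":0.2},
    {"dx":0,"dy":0,"dz":-1,"ax":0,"ay":0,"az":0,"gripper":0.2},
    {"dx":-0.2,"dy":0,"dz":-1,"ax":0,"ay":0,"az":0,"gripper":0.2}
  ]
}}

```text
clock: 22.32
eef_pos: [639.7, -197.5, 295.4]
eef_rot: [3.137, 0.001, 3.029]
wrist_force: [0.4, -0.5, 1.0]
finger_gap: 75.7
finger_force: 0.0
```

```bash
python3 - <<'E'
from h import *
w=cams.camera("wrist");s=cams.camera("scene")
a=np.hstack([cv2.resize(w["image"][60:260,200:440],(480,400),interpolation=2),cv2.resize(s["image"][150:230,200:264],(320,400),interpolation=2)])
cv2.imwrite("pics/end.png",a[:,:,::-1])
for c in (w,dict(np.load("w4.npz"))):
    hsv=cv2.cvtColor(c["image"],cv2.COLOR_RGB2HSV);m=((hsv[:,:,0]>=18)&(hsv[:,:,0]<=32)&(hsv[:,:,1]>130)&(hsv[:,:,2]>90)).astype(np.uint8);m[:, :200]=0;m[:,450:]=0;m[250:]=0
    x,y,W,h=cv2.boundingRect(cv2.findNonZero(m));print(onz(c,(x+W/2,y),89).round(1),onz(c,(x+W/2,y+h),89).round(1))
E
```

```text
[ 558.8 -187.3   89. ] [ 686.1 -201.7   89. ]
[ 558.9 -188.1   89. ] [ 684.9 -203.8   89. ]
```

View pics/end.png

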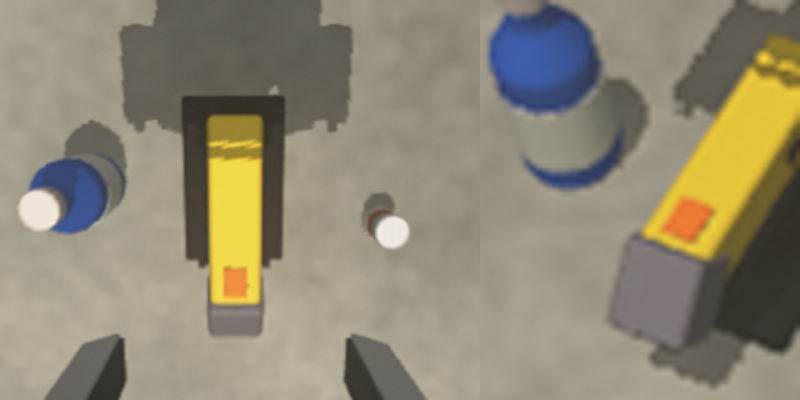

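The scanner is back in its trough, within 1–2 mm of where it started and level. The gel bottle and vial are undisturbed.

```bash
python3 -c "
from cell import job
print(job.sign_off())"
```

```text
the job is handed in; nothing more can be done
None
```

I pressed the blue cap shut, held the scanner square to its label from about 80 mm for about 3 s, and put the scanner back in its stand within about 2 mm of where it was; the job is handed in (about 22 s of the 66 s allowed), and I've had no verdict back.

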